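Bolt the wheel clamp shut

ROBOT

A 6-joint arm with a two-finger parallel gripper is mounted at the origin on the work surface. World frame = base frame: x ahead of the robot, y to its left, z up, the work surface at z = 0. Lengths are in mm, angles in rad, forces in N, time in s.
With the tool pointing down it reaches from about 350 to 775 mm from the base axis. Payload 7.3 kg.
Tool frame: the origin (TCP) lies midway between the tips of the shut fingers; the grasp point (between the pads) lies 19 mm behind it (bot.tcp_to_grasp is the distance from the TCP to the grasp point, in mm); z points along the fingers, y is the line along which they close (so a half turn about z gives the same grasp; the last joint's range is limited). The gripper opens to 92 mm and grips with 3 to 60 N. Pads are 19 mm wide; open, the fingers measure 130 mm over their backs; the gripper's body (75 mm by 190 mm) begins 47 mm behind the grasp point.
Start: joints at [1.111, 0.342, 1.524, -0, 1.275, -0.146], TCP at [162.04, 499.388, 226.741] pointing down, gripper open.
Joint ranges: [-2.53, 2.53], [-0.77, 2.02], [0.04, 2.7], [-1, 4.14], [0.28, 2.66], [-3.11, 3.11]. Speed limits (rad/s): [2.57, 2.57, 3.14, 3.14, 3.14, 3.14].

INTERFACE

Orientations are given as [roll, pitch, yaw] about the fixed x, y, z axes, in that order (R = Rz(yaw) Ry(pitch) Rx(roll)).
In Python, from plant import bot, viewer gives the robot as it stands. The module is installed in compiled form; this text tells all that it offers.
- The arm moves only by the shell command python3 -m handwheel 'ROWS'. ROWS is text: rows parted by semicolons, each of 7 numbers parted by spaces: the shift along the tool's x, y, z scaled (see below), then the turn, a rotation vector about the tool's x, y, z scaled (see below), then the opening, from -1 (shut) to 1 (fully open), so that 0 is half open. In form: tx ty tz rx ry rz gripper; .... A call has 1 to 8 rows; each row is the pose to reach, as a shift and turn from the pose commanded when the call began, along the tool's axes at that moment, turning the shorter way round; what a row does not reach only later rows make up. The controller multiplies each number of a shift by 10 cm and each number of a turn by pi rad. A row lasts 1/12 s, in which the tool goes at most 41.7 mm and 7.16 degrees, less where a joint would pass 70% of its speed; a pose out of reach is approached as far as the arm can. A call with a number of a shift or a turn outside -1 to 1 is refused whole. A call with a gripper value outside its range is refused whole. The fingers move at their own pace and stop on an object; the grip force is fixed at half the most. Time passes only in rows, so rows that repeat a pose let the fingers close. It gives the time, the measured TCP pose, the force, the opening and the grip force at its end, in the units of the state.
- bot.get_obs(): the state, without advancing time (a new reading comes with each control period).
- viewer.capture(name): name is "scene" or "top" or "wrist"; returns a dict with "frame" (480x640x3 uint8, red, green, blue), "fov_y" (degrees; the focal length in pixels is half the picture's height over the tangent of half this angle, whatever the lens; pixels are square), "cx", "cy" (the principal point, pixels), "T" (4x4, takes a point from camera to world coordinates). Camera axes: x right, y down, z forward; pixel columns grow to the right and rows downward; lengths in mm; the calibration is good to about 2 mm. A picture is of the moment at which its call begins. There is no depth.
- bot.close_job(): hands the job in; it is judged then, once.
Trained networks look in a picture, given as the dict that the camera call returned (one of the last four; its "shot" number tells which), for a name from the list of things; names that differ only in an ending like _2 or _b are one class to them, and where a whole thing is asked for, a point or a joint stands for the part that bears it (a point fixed in the world has none). Each returns a list of dicts, best first, with "score" (0 to 1); they miss things now and then, are a little off and sometimes report something else, mostly with a low value. They report only what shows in the picture. A call takes as long as a camera call.
- viewer.recognise(target, picture): "centre" ([column, row] in pixels, amid what is visible of it).
- viewer.cut_out(target, picture): "pixels" (480x640 bool, what is visible of it) and "centre" ([column, row] in pixels, amid what is visible of it).
The state is a dict: "time": time; "joint_positions": joint angles; "dq": joint speeds; "tau": joint torques, N m; "tool_pos": TCP position; "tcp_rot": TCP orientation; "contact_force": force on the tool from outside, world axes, zero at the start; "moment": the same for the moment, N m; "grip_width": finger opening in mm; "finger_force": force on a finger pad.
Only numpy, scipy, OpenCV 4.12 (cv2) and the standard library are available. Lean on these libraries where they do the work, as an engineer would, in place of code of your own. Each camera call takes 0.05 s, during which the arm holds its last target. There are 200 camera calls.

TASK

Swing the open hold-down plate of the wheel clamp down onto its spring, then, holding the plate down against the spring at the height where the bolt finds the slot of its keeper, slide the bolt across until its tip is fully home against the keeper's end wall. Find the slot by feel and never force the bolt. Let go with the plate bolted down, and leave the other things on the counter where they are.

Things in the scene. Friction and masses are not known exactly. Their poses are not given: they have to be found in the camera images.
- clamp: Grey cast base of the wheel clamp, 200 (x) x 170 (y) x 10 mm, fixed to the counter. Origin: centre of its underside. +x points from the plate's lip to its hinge, +y is the way the bolt slides to lock, z up. Positions called clamp-frame below are in this frame, in mm.
- plate (a joint): Angle of the hold-down plate (rad): 0 level on its rest post, growing as the lip lifts. Bare steel, 6 mm thick, 110 mm wide (y -55 to 55), reaching 170 mm from the hinge, with a window over the wheel. Starts open at 0.35 to 0.65; balanced, it stays at any angle (friction 0.10 N m) down to 0.17, where the spring pin begins to push. Bolted, it stays between 0.02 and 0.13.
- hinge_line (a point): Middle of the hinge axis of the plate, which runs along clamp y at clamp-frame x 75, z 53 (the mid plane of the plate, so that its top is at z 56 and its underside at z 50 when level).
- spring_pin: Upright steel pin, 14 mm diameter, under the plate 120 mm from the hinge at clamp-frame y -36; origin at its top. Spring 320 N/m: it meets the plate at about 0.17 rad and gives about 7 N at angle 0. Let go, the plate lifts again to 0.15 or more, above any setting of the slot, so it must be held down (1 to 8 N at the knob) until the bolt is in.
- lip (a point): Point on the top face of the plate's bare front lip, 160 mm from the hinge, clamp-frame y 10: the place to push the open plate down. The lip is bare from 146 to 170 mm from the hinge over the whole width.
- bolt (a joint): Travel of the steel bolt along the plate (m), positive towards the keeper (clamp +y); starts at 0 to 0.010. Its tip reaches the strike at about 0.016 and the keeper's end wall at about 0.042. Drag 2 N, more when it rubs on the strike. No spring: it stays where left.
- knob (a point): Centre of the top of the bolt's upright round steel knob, 18 mm diameter, 42 mm tall above the bolt, square to the plate, 130 mm from the hinge. Moves with bolt and plate: from angle 0.1 to 0 its top also goes 6 mm towards the lip. Plate level: clamp-frame x -55, y -30 + travel, z 112. Two bolt guides on the plate (y 45 and -48, 12 mm long) have their tops 37 mm below the knob's top.
- bolt_bar: The bolt itself, a plain square steel bar 12 x 12 mm, 100 mm long, without a taper. Origin: centre of its leading end face (the tip), 130 mm from the hinge and 11 mm above the plate's mid plane. Plate level: clamp-frame x -55, y 50 + travel, z 64. Moves with plate and bolt. More than 30 N of contact on it (strike or end wall) is forcing it.
- keeper: Dark steel keeper on the base, origin at clamp-frame (-55, 66, 0). In front of it, at y 66 to 76, a steel strike plate 36 mm wide with a slot 20 mm wide and 15 mm high for the bolt. The strike is set at a different height each time and is not measured: slot centre between z 67 and z 79; solid 12 mm above and 26 mm below the slot. Behind it an open-topped channel to the end wall, y 92.
- keeper_end (a point): Point on the end wall of the keeper, clamp-frame (-55, 92, 64): the bolt tip must come to it along clamp y (its height does not matter). Axes as the clamp's. The wall stands from z 48 to z 86.
- wheel: Grey resin skate wheel, 54 mm diameter, 32 mm high, lying in the clamp; leave alone. Origin: centre of its underside.
- spare_wheel: A like grey resin wheel lying on the counter beside the keeper; leave alone.
- axle: Rusty steel rod, 10 mm diameter, 190 mm long, on the counter in front of the clamp; leave alone.
- bolt_cup: Copper-finish cup full of deck bolts, 64 mm across, 64 mm high; leave alone.
- scraper: Worn rubber grip scraper, about 125 x 62 x 14 mm, flat on the counter; leave alone.
- wrench: Steel wrench lying on the counter; leave alone.
- bearing_a: Steel skate bearing, 22 mm across, 7 mm high, behind the clamp; leave alone.
- bearing_b: Dark steel skate bearing, 22 mm across, 7 mm high, behind the clamp; leave alone.

How it is judged (in metres and radians):
On the way:
1. the plate is swung down onto its spring pin (angle under 0.20 rad) with the bolt tip still outside the keeper (value of joint plate below 0.2 rad and y of bolt_bar in the frame of keeper_end below -0.024 m), for 0.2 s.
At the end, for the whole second after the job is handed in: The plate is held down by the bolt (angle under 0.14 rad) and the bolt tip is home through the slot: within 3 mm of the keeper's end wall; plate and bolt are at rest and nothing is held (value of joint plate below 0.14 rad and y of bolt_bar in the frame of keeper_end above -0.003 m and velocity of joint plate between -0.05 and 0.05 rad/s and velocity of joint bolt between -0.01 and 0.01 m/s); the robot touches nothing.
It fails at once if the bolt is forced against the strike or the keeper with more than 30 N (contact force between bolt_bar and anything else above 30 N).
It fails at once if another thing on the counter is moved by more than 15 mm (distance of any of wheel, spare_wheel, axle, bolt_cup, scraper, wrench, bearing_a, bearing_b from where it was at the start of the episode above 0.015 m).
It also fails if it takes over 64 s, if anything falls off the work surface, if the arm or the gripper's body presses on something with over 40 N, if the wrist force passes 120 N, or if a joint passes its speed limit or range.

## Working session

There is one attempt and no reset: what is moved stays moved. The work goes in short steps, Python scripts to look and compute and a shell command to move; the robot and the scene stay as the last step left them, time stands still between calls to the robot, and variables do not carry over. Pictures are saved under pics/ and viewed, at most 10 in all, crops included, and the job is handed in when it is done.

```bash
mkdir -p pics
cat > h.py <<'E'
import numpy as np, cv2
from plant import bot, viewer
def ray(p,px):
    f=240/np.tan(np.radians(p['fov_y'])/2); T=np.array(p['T'])
    d=T[:3,:3]@np.array([(px[0]-p['cx'])/f,(px[1]-p['cy'])/f,1]); return T[:3,3],d/np.linalg.norm(d)
def onz(p,px,z):
    o,d=ray(p,px); return o+d*(z-o[2])/d[2]
def proj(p,X):
    f=240/np.tan(np.radians(p['fov_y'])/2); T=np.array(p['T'])
    c=T[:3,:3].T@(np.array(X)-T[:3,3]); return np.array([p['cx']+f*c[0]/c[2],p['cy']+f*c[1]/c[2]])
def tri(a,pa,b,pb):
    o1,d1=ray(a,pa);o2,d2=ray(b,pb); s=np.linalg.lstsq(np.c_[d1,-d2],o2-o1,rcond=None)[0]
    A=o1+s[0]*d1;B=o2+s[1]*d2; return (A+B)/2,np.linalg.norm(A-B)
def save(p,n): cv2.imwrite('pics/'+n,cv2.cvtColor(p['frame'],cv2.COLOR_RGB2BGR))
E
python3 - <<'E'
from h import *
np.set_printoptions(precision=1,suppress=True)
o=bot.get_obs();print(o)
P={}
for c in('scene','top'):
    p=P[c]=viewer.capture(c);save(p,c+'1.png');print(c,p['fov_y'],np.array(p['T']))
for n in('clamp','hinge_line','lip','knob','bolt_bar','keeper','keeper_end','spring_pin','bolt_cup','spare_wheel','axle','wheel'):
    r={c:viewer.recognise(n,P[c]) for c in P}
    print(n,{c:[(np.round(x['centre']),round(x['score'],2)) for x in r[c][:2]] for c in r})
    if r['scene'] and r['top']: print('   ',*tri(P['scene'],r['scene'][0]['centre'],P['top'],r['top'][0]['centre']))
E
```

```text
{'time': 0.0, 'joint_positions': array([ 1.1,  0.3,  1.5,  0. ,  1.3, -0.1]), 'dq': array([-0., -0.,  0.,  0.,  0., -0.]), 'tau': array([  0. , -43.1, -24.4,   0.1,   0.1,  -0. ]), 'tool_pos': array([161.8, 499. , 226. ]), 'tcp_rot': array([-3.1, -0. ,  2.8]), 'contact_force': array([-0.3, -0.2,  0.8]), 'moment': array([ 0. , -0.1,  0. ]), 'finger_force': 0.0, 'grip_width': 91.72531639265848}
scene 56.9930498404039 [[   0.9    0.4   -0.3  935. ]
 [   0.5   -0.6    0.6 -637.2]
 [   0.    -0.7   -0.7  934.2]
 [   0.     0.     0.     1. ]]
top 42.05718571602921 [[   0.    -1.     0.2  308. ]
 [  -1.    -0.    -0.    45.3]
 [   0.    -0.2   -1.  1346.3]
 [   0.     0.     0.     1. ]]
clamp {'scene': [(array([316., 270.]), 0.59), (array([317., 235.]), 0.49)], 'top': [(array([337., 243.]), 0.56)]}
    [567.6 -13.3  16.7] 5.181946853596556
hinge_line {'scene': [(array([315., 243.]), 0.79)], 'top': [(array([338., 235.]), 0.63)]}
    [563.  -12.1 119.1] 4.226273058882921
lip {'scene': [(array([314., 243.]), 0.88), (array([360., 308.]), 0.69)], 'top': [(array([130., 284.]), 0.73)]}
    [ 431
[... 578 characters left out ...]
0., 257.]), 0.57)]}
    [537.1  67.9   3.9] 7.3185728443039695
spring_pin {'scene': [(array([300., 268.]), 0.43), (array([359., 168.]), 0.18)], 'top': []}
bolt_cup {'scene': [(array([269., 388.]), 0.76)], 'top': [(array([493., 204.]), 0.8)]}
    [ 650.9 -350.8   45.9] 1.4751519184000752
spare_wheel {'scene': [(array([360., 237.]), 0.76), (array([313., 246.]), 0.52)], 'top': [(array([257., 220.]), 0.8)]}
    [614.4 158.9   8. ] 2.189361507583334
axle {'scene': [(array([281., 250.]), 0.45)], 'top': [(array([322., 298.]), 0.56)]}
    [443.9  13.   -2.2] 5.10749349300834
wheel {'scene': [(array([322., 268.]), 0.59)], 'top': [(array([336., 228.]), 0.72)]}
    [590.4 -13.8  37.7] 6.972932946954209
```

View pics/scene1.png

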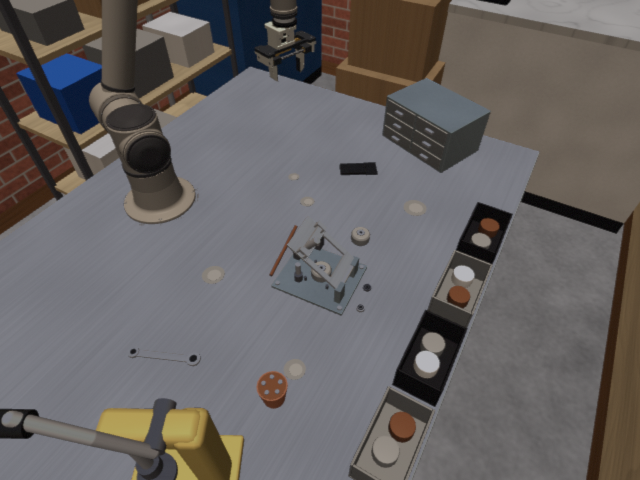

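View pics/top1.png

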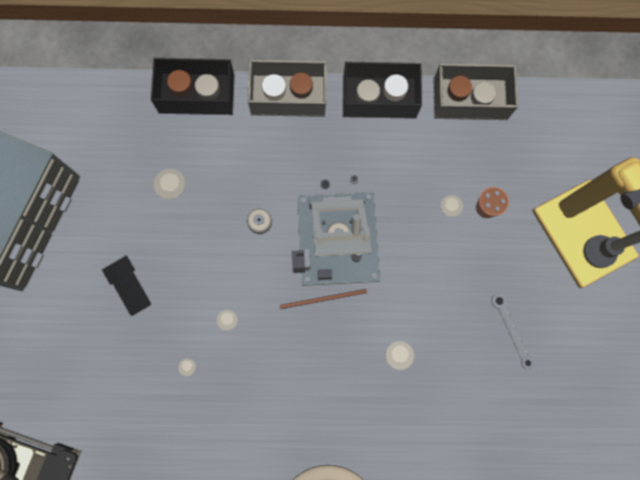

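The scene view shows the clamp at about (318,265), the plate open with its lip towards the robot and the keeper at its left; the top view shows the base at columns 298-380, rows 193-286, with the keeper at (299,262), axle at (322,298) and spare wheel at (259,220). I'll take close crops of both.

Run:
```python
from h import *
ims=[]
for c,(x,y,w,h) in (('scene1',(260,215,120,105)),('top1',(285,180,110,105))):
    a=cv2.imread(f'pics/{c}.png')[y:y+h,x:x+w]
    ims.append(cv2.resize(a,(400,400*h//w),interpolation=cv2.INTER_CUBIC)[:350])
cv2.imwrite('pics/crop1.png',np.hstack(ims))
p=viewer.capture('top');m=viewer.cut_out('clamp',p)
for r in m[:2]:
    print(r['score'],cv2.minAreaRect(np.argwhere(r['pixels'])[:,::-1].astype(np.float32)))
```

```text
0.62 ((298.04412841796875, 261.0735168457031), (22.702165603637695, 13.268494606018066), 85.60128784179688)
0.58 ((333.57598876953125, 238.44337463378906), (89.98072814941406, 86.7746353149414), 86.98721313476562)
```

View pics/crop1.png

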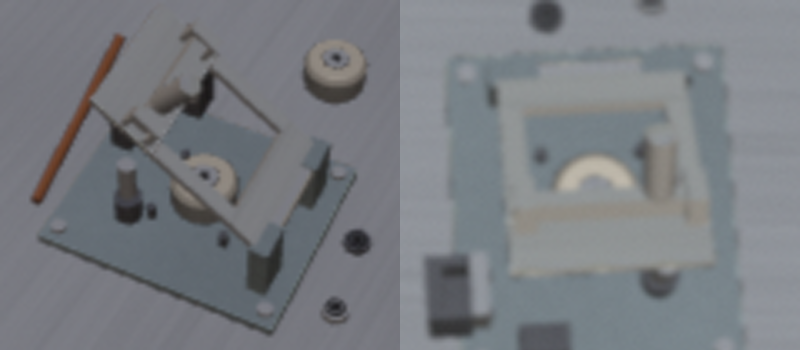

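```bash
cat > fit.py <<'E'
from h import *
from scipy.optimize import least_squares
def world(q,P): 
    c,s=np.cos(q[2]),np.sin(q[2]); return np.array([q[0]+c*P[0]-s*P[1],q[1]+s*P[0]+c*P[1],P[2]])
def plate(th,r,y,h): # r from hinge, h above mid plane, clamp frame
    return np.array([75-r*np.cos(th)+h*np.sin(th),y,53+r*np.sin(th)+h*np.cos(th)])
def model(q,k):
    if k[0]=='b': return world(q,k[1:])
    if k[0]=='p': return world(q,plate(q[3],*k[1:]))
    return world(q,plate(q[3],130,-30+q[4],59))
E
python3 - <<'E'
from fit import *
np.set_printoptions(precision=2,suppress=True)
P={c:viewer.capture(c) for c in('scene','top')}
S=lambda u,v:(260+u/3.333,215+v/3.333); T=lambda u,v:(285+u/3.636,180+v/3.636)
D=[('scene',('b',-100,-85,10),S(38,238)),('scene',('b',100,-85,10),S(272,328)),('scene',('b',100,85,10),S(355,175)),
('top',('b',100,85,10),T(50,57)),('top',('b',100,-85,10),T(322,47)),('top',('b',-100,85,10),(303,286)),('top',('b',-100,-85,10),(380,283)),
('top',('p',170,55,0),T(110,274)),('top',('p',170,-55,0),T(313,263)),('scene',('p',170,-55,3),S(92,98)),('scene',('p',170,55,3),S(150,12)),
('top',('k',),T(260,130)),('scene',('k',),S(195,78))]
f=lambda q:np.concatenate([proj(P[c],model(q,k))-px for c,k,px in D])
r=least_squares(f,[565,-12,0,.5,5],x_scale=[10,10,.1,.1,5],loss='soft_l1')
print(r.x);print(r.fun.reshape(-1,2))
q=r.x
for n,k in(('knob',('k',)),('lip',('p',160,10,3)),('hinge',('b',75,0,53)),('keeperend',('b',-55,92,64))):print(n,model(q,k))
print(bot.get_obs()['tool_pos'],bot.get_obs()['tcp_rot'])
E
```

```text
[579.44 -18.66   0.07   0.64   4.11]
[[-2.33 -1.74]
 [-1.58 -0.1 ]
 [-0.89 -2.94]
 [-1.69 -0.8 ]
 [ 0.01 -2.18]
 [-0.88 -1.32]
 [ 0.74 -2.93]
 [ 0.62 -0.32]
 [ 1.29 -0.52]
 [-2.46 -0.2 ]
 [ 1.23 -4.03]
 [-0.61  0.44]
 [-2.95  0.38]]
knob [586.72 -44.09 177.66]
lip [526.88 -12.45 150.4 ]
hinge [654.24 -13.22  53.  ]
keeperend [517.91  69.11  64.  ]
[162.03 499.38 226.73] [3.14 0.   2.83]
```

```bash
R='import sys'; 
python3 -m handwheel '-0.96 -0.77 -0.15 0 0 0 1;-0.96 -0.77 -0.15 0 0 0 1;-0.96 -0.77 -0.15 0 0 0 1;-0.96 -0.77 -0.15 0 0 0 1'
python3 -m handwheel '-0.96 -0.77 -0.15 0 0 0 1;-0.96 -0.77 -0.15 0 0 0 1;-0.96 -0.77 -0.15 0 0 0 1;-0.96 -0.77 -0.15 0 0 0 1' >/dev/null
python3 -m handwheel '-0.96 -0.77 -0.15 0 0 0 1;-0.96 -0.77 -0.15 0 0 0 1;-0.96 -0.77 -0.15 0 0 0 1;-0.96 -0.77 -0.15 0 0 0 1' >/dev/null
python3 -m handwheel '-0.96 -0.77 -0.15 0 0 0 1;-0.96 -0.77 -0.15 0 0 0 1;-0.96 -0.77 -0.15 0 0 0 1;-0.96 -0.77 -0.15 0 0 0 1' >/dev/null
python3 -m handwheel '-0.96 -0.77 -0.15 0 0 -0.12 1;-0.96 -0.77 -0.15 0 0 -0.12 1;-0.96 -0.77 -0.15 0 0 -0.12 1;-0.96 -0.77 -0.15 0 0 -0.12 1;-0.96 -0.77 -0.15 0 0 -0.12 1;-0.96 -0.77 -0.15 0 0 -0.12 1'
python3 - <<'E'
from h import *
np.set_printoptions(precision=2,suppress=True)
p=viewer.capture('wrist');save(p,'w1.png');print(p['fov_y'],np.array(p['T']))
E
```

```text
time: 1.83
tool_pos: [232.6, 392.4, 242.6]
tcp_rot: [-3.141, 0.002, 2.824]
contact_force: [0.8, 1.9, 1.0]
grip_width: 91.7
finger_force: 0.0
time: 3.33
tool_pos: [499.5, -14.1, 301.2]
tcp_rot: [3.14, -0.001, -3.08]
contact_force: [-0.7, 1.1, 0.4]
grip_width: 91.7
finger_force: 0.0
65.98916104794552 [[ -0.06   0.96   0.29 423.21]
 [  1.     0.06   0.02 -18.64]
 [ -0.     0.29  -0.96 459.58]
 [  0.     0.     0.     1.  ]]
```

View pics/w1.png

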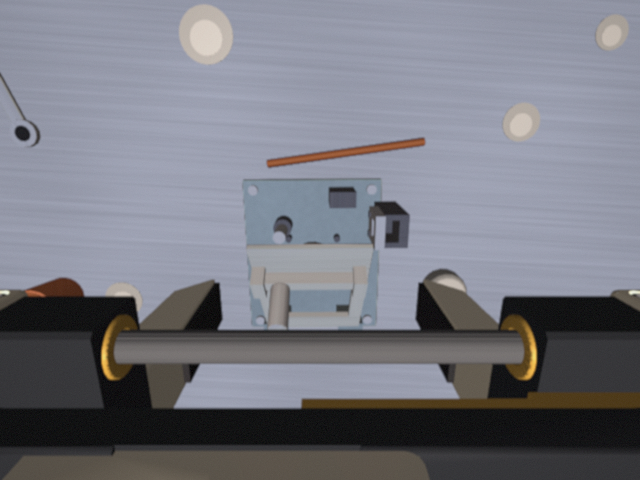

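The wrist view shows the base's front corners at (244,180) and (381,179), the plate's lip edge at (247-371,246), the knob running down from (280,290) and the keeper at (390,225). Tool yaw agrees with the clamp, so I refit with this view.

Run:
```python
from fit import *
np.set_printoptions(precision=2,suppress=True)
P={c:viewer.capture(c) for c in('scene','top','wrist')}
T=lambda u,v:(285+u/3.636,180+v/3.636)
D=[('wrist',('b',-100,-85,10),(244,180)),('wrist',('b',-100,85,10),(381,179)),('wrist',('b',100,-85,10),(251,327)),('wrist',('b',100,85,10),(379,326)),
('wrist',('p',170,-55,0),(247,246)),('wrist',('p',170,55,0),(371,246)),('wrist',('p',146,55,3),(372,268)),('wrist',('p',146,-55,3),(247,269)),
('top',('b',100,85,10),T(50,57)),('top',('b',100,-85,10),T(322,47)),('top',('b',-100,85,10),(303,286)),('top',('b',-100,-85,10),(380,283)),
('top',('p',170,55,0),T(110,274)),('top',('p',170,-55,0),T(313,263)),
('top',('k',),T(260,130))]
f=lambda q:np.concatenate([proj(P[c],model(q,k))-px for c,k,px in D])
r=least_squares(f,[565,-12,0,.5,5],x_scale=[10,10,.1,.1,5],loss='soft_l1')
print(r.x);print(r.fun.reshape(-1,2))
q=r.x
for n,k in(('knob',('k',)),('lip',('p',160,10,3)),('hinge',('b',75,0,53)),('keeperend',('b',-55,92,64))):print(n,model(q,k))
for th in (.15,.1,.05,0):
    print(th,model([*q[:3],th,q[4]],('k',)),model([*q[:3],th,q[4]],('p',160,10,3)))
```

```text
[581.55 -16.53   0.07   0.65   0.87]
[[-2.76 -0.74]
 [ 0.51 -0.58]
 [-0.1  -0.85]
 [-3.74 -0.49]
 [-1.89  0.68]
 [ 1.16 -0.03]
 [-2.47 -4.17]
 [ 2.08 -4.51]
 [-2.49 -1.87]
 [-0.79 -3.01]
 [-2.01 -2.43]
 [-0.39 -3.77]
 [-0.59 -2.13]
 [ 0.13 -2.15]
 [-0.04 -1.41]]
knob [590.23 -45.14 178.35]
lip [530.   -10.09 151.68]
hinge [656.37 -11.34  53.  ]
keeperend [520.31  71.44  64.  ]
0.15 [538.95 -48.69 130.76] [498.3  -12.29  79.88]
0.1 [535.22 -48.95 124.68] [497.16 -12.37  71.96]
0.05 [531.8  -49.19 118.42] [496.41 -12.42  63.99]
0 [528.7 -49.4 112. ] [496.06 -12.44  56.  ]
```

```bash
python3 -m handwheel '-0.28 0.03 0.8 0 0 0 -1;-0.28 0.03 0.8 0 0 0 -1;-0.28 0.03 0.8 0 0 0 -1;-0.28 0.03 0.8 0 0 0 -1;-0.28 0.03 0.8 0 0 0 -1'
python3 -m handwheel '0 0 0.2 0 0 0 -1;0 0 0.4 0 0 0 -1;0 0 0.55 0 0 0 -1;0 0 0.58 0 0 0 -1;0 0 0.58 0 0 0 -1'
python3 - <<'E'
from h import *
p=viewer.capture('wrist');save(p,'w2.png')
E
```

```text
time: 3.95
tool_pos: [527.6, -9.8, 223.2]
tcp_rot: [-3.141, 0.001, -3.078]
contact_force: [-0.5, 0.6, 0.4]
grip_width: 62.8
finger_force: 0.0
time: 4.37
tool_pos: [527.7, -10.2, 165.1]
tcp_rot: [-3.141, 0.002, -3.078]
contact_force: [0.2, 0.2, 0.7]
grip_width: 30.0
finger_force: 0.0
```

View pics/w2.png

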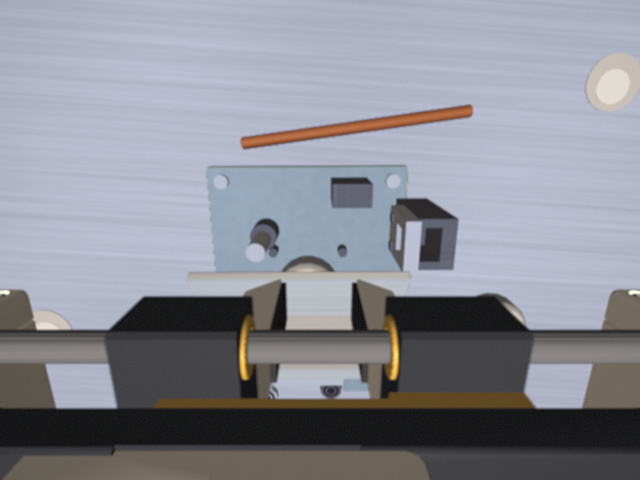

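The wrist view shows the closing fingers (rows 280-320) just above the lip, whose front edge is at row 275; the keeper is at (425,235). Descending along the lip's arc.

```bash
python3 -m handwheel '0 0 0.03 0 0 0 -1;0 0 0.06 0 0 0 -1;0 0 0.09 0 0 0 -1;0 0 0.12 0 0 0 -1;0.01 0 0.15 0 0 0 -1;0.02 0 0.18 0 0 0 -1;0.03 0 0.21 0 0 0 -1;0.05 0 0.25 0 0 0 -1'
python3 -m handwheel '0.02 0 0.04 0 0 0 -1;0.05 0 0.08 0 0 0 -1;0.07 0 0.12 0 0 0 -1;0.09 0 0.16 0 0 0 -1;0.11 0 0.20 0 0 0 -1;0.13 0 0.24 0 0 0 -1;0.15 0 0.28 0 0 0 -1;0.16 0 0.32 0 0 0 -1'
python3 - <<'E'
from h import *
p=viewer.capture('wrist');save(p,'w3.png')
E
```

```text
time: 5.08
tool_pos: [522.6, -10.5, 138.5]
tcp_rot: [3.142, 0.0, -3.078]
contact_force: [-0.6, -0.7, 1.7]
grip_width: 0.5
finger_force: 0.4
time: 5.75
tool_pos: [506.2, -11.5, 106.3]
tcp_rot: [3.141, -0.0, -3.078]
contact_force: [-0.5, 0.2, 0.4]
grip_width: 0.6
finger_force: 0.3
```

View pics/w3.png

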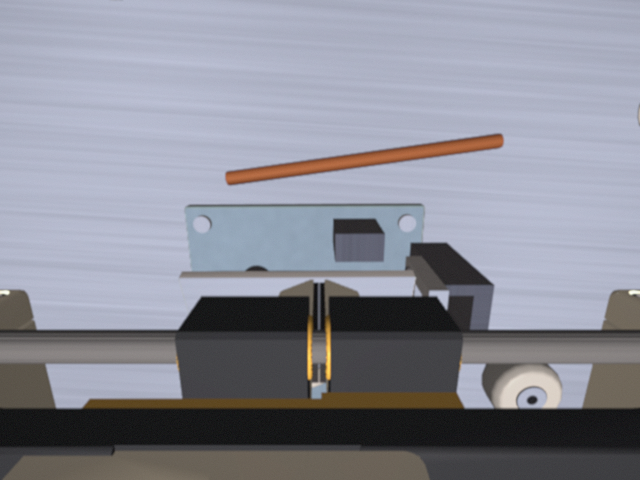

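The lip edge (row 273) has followed the fingers down. Continuing.

```bash
python3 -m handwheel '0.01 0 0.04 0 0 0 -1;0.03 0 0.08 0 0 0 -1;0.04 0 0.12 0 0 0 -1;0.05 0 0.15 0 0 0 -1;0.055 0 0.18 0 0 0 -1;0.06 0 0.21 0 0 0 -1;0.06 0 0.24 0 0 0 -1;0.06 0 0.26 0 0 0 -1'
python3 -m handwheel '0 0 0.02 0 0 0 -1;0 0 0.03 0 0 0 -1;0 0 0.04 0 0 0 -1;0 0 0.04 0 0 0 -1'
```

```text
time: 6.47
tool_pos: [500.3, -11.9, 80.4]
tcp_rot: [3.141, -0.001, -3.078]
contact_force: [-0.5, 0.6, 2.2]
grip_width: 0.4
finger_force: 1.0
time: 6.8
tool_pos: [500.5, -11.9, 76.6]
tcp_rot: [3.141, -0.0, -3.078]
contact_force: [-0.2, 0.4, 1.3]
grip_width: 0.7
finger_force: 0.6
```

```bash
python3 -m handwheel '0 0 -0.3 0 0 0 -1;0 0 -0.7 0 0 0 -1;0 0 -1 0 0 0 0;0 0 -1 0 0 0 0.5' >/dev/null
python3 -m handwheel '0.4 -0.38 -0.4 0 0 0 0;0.4 -0.38 -0.4 0 0 0 0.5;0.4 -0.38 -0.4 0 0 0 0.5'
python3 - <<'E'
from fit import *
np.set_printoptions(precision=2,suppress=True)
p=viewer.capture('wrist');save(p,'w4.png')
t=viewer.capture('top')
for n in('knob','bolt_bar','lip','keeper','keeper_end','clamp'):
    print(n,[(np.round(x['centre']),round(x['score'],2)) for x in viewer.recognise(n,p)[:2]],[(np.round(x['centre']),round(x['score'],2)) for x in viewer.recognise(n,t)[:2]])
a=np.hstack([cv2.resize(p['frame'][80:400,120:520],(400,320)),cv2.resize(t['frame'][180:292,270:410],(400,320),interpolation=cv2.INTER_CUBIC)])
q=[581.5,-16.5,.07,.16,1]
print(proj(p,model(q,('k',))))
E
```

```text
time: 7.38
tool_pos: [462.7, -54.5, 219.2]
tcp_rot: [-3.139, 0.004, -3.08]
contact_force: [1.1, 0.2, 0.1]
grip_width: 29.3
finger_force: 0.0
knob [(array([321., 312.]), 0.65)] []
bolt_bar [(array([334., 302.]), 0.88)] [(array([257., 220.]), 0.55), (array([322., 184.]), 0.53)]
lip [(array([332., 292.]), 0.65), (array([387., 198.]), 0.34)] [(array([326., 212.]), 0.56), (array([324., 182.]), 0.31)]
keeper [(array([452., 272.]), 0.63)] [(array([259., 222.]), 0.57), (array([297., 262.]), 0.5)]
keeper_end [(array([450., 272.]), 0.81)] [(array([327., 209.]), 0.67), (array([300., 259.]), 0.55)]
clamp [(array([336., 270.]), 0.92)] [(array([315., 220.]), 0.93)]
[320.65 340.08]
```

View pics/w4.png

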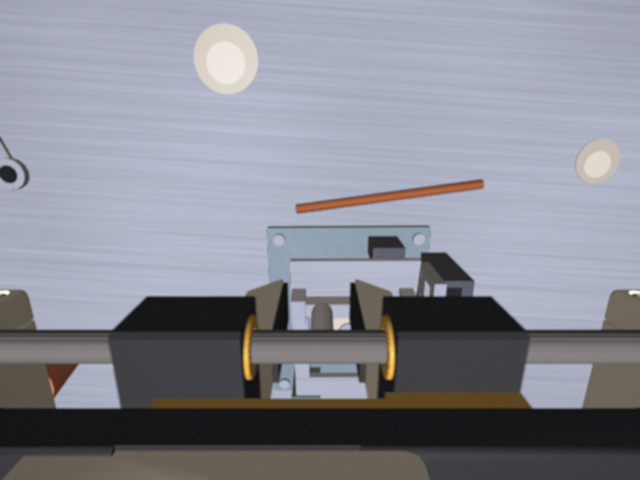

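The knob shows at column 320, rows 303-335, aligned in y with the tool, its top hidden behind the gripper; the lip edge is at row 260. I'll back off 50 mm for an unobstructed look.

```bash
python3 -m handwheel '0.55 0 0 0 0 0 0.5;0.55 0 0 0 0 0 0.5;0.55 0 0 0 0 0 0.5;0.55 0 0 0 0 0 0.5'
python3 - <<'E'
from fit import *
np.set_printoptions(precision=2,suppress=True)
p=viewer.capture('wrist')
a=cv2.resize(p['frame'][160:340,210:450],(800,600),interpolation=cv2.INTER_CUBIC);save({'frame':a},'w5.png')
q=[581.5,-16.5,.07,.16,1]
for n,k in (('knob',('k',)),('kbase',('p',130,-29,17)),('lip-',('p',170,-55,3)),('lip+',('p',170,55,3)),('b-',('b',-100,-85,10)),('b+',('b',-100,85,10)),('tip',('p',130,51,11))):
    print(n,(proj(p,model(q,k))-[210,160])*3.333)
print(proj(p,model(q,('k',))))
import pickle;pickle.dump(p,open('p5.pkl','wb'))
E
```

```text
time: 8.42
tool_pos: [408.4, -56.0, 217.2]
tcp_rot: [-3.141, 0.002, -3.079]
contact_force: [-0.0, 0.2, -0.5]
grip_width: 69.0
finger_force: 0.0
knob [359.76 806.31]
kbase [360.05 675.91]
lip- [260.54 523.67]
lip+ [676.53 520.93]
b- [184.36 390.69]
b+ [716.58 386.96]
tip [653.44 657.87]
[317.94 401.92]
```

View pics/w5.png

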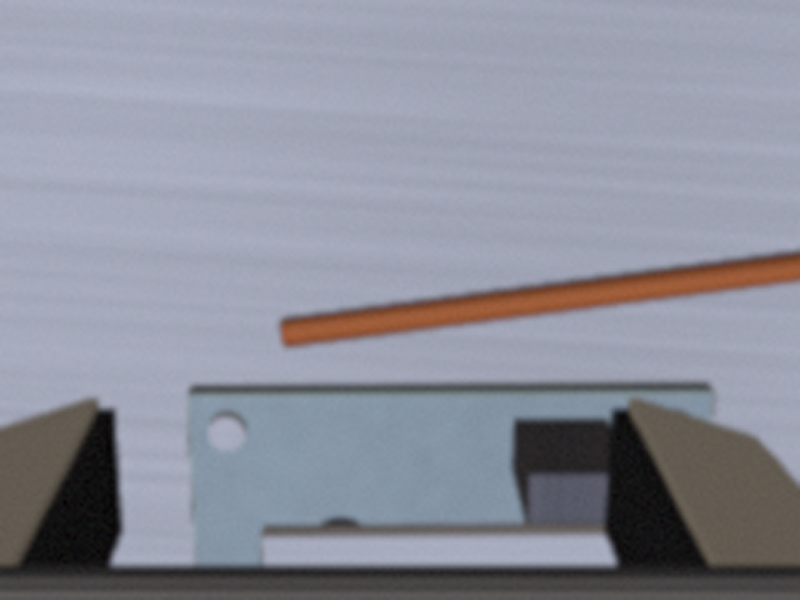

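The prediction from my fit agrees with the picture to about 2 mm: base corner (190,388) seen against (184,390), lip corner (263,530) against (260,524). Moving over the knob and lowering around it.

```bash
python3 -m handwheel '-0.65 0 0 0 0 0 0;-0.65 0 0 0 0 0 0;-0.65 0 0 0 0 0 0' >/dev/null
python3 -m handwheel '-0.65 0 0 0 0 0 0;-0.65 0 0 0 0 0 0;-0.65 0 0.3 0 0 0 0;-0.65 0 0.5 0 0 0 0;-0.65 0 0.6 0 0 0 0;-0.65 0 0.6 0 0 0 0'
python3 - <<'E'
from fit import *
p=viewer.capture('wrist');save(p,'w6.png')
q=[581.5,-16.5,.07,.16,1]
print(proj(p,model(q,('k',))),proj(p,model(q,('p',130,-29,17))))
E
```

```text
time: 9.22
tool_pos: [536.9, -47.2, 154.2]
tcp_rot: [3.14, -0.005, -3.078]
contact_force: [-1.4, 0.3, 0.1]
grip_width: 46.2
finger_force: 0.0
[315.80056751 284.74129838] [316.154426   248.63390958]
```

View pics/w6.png

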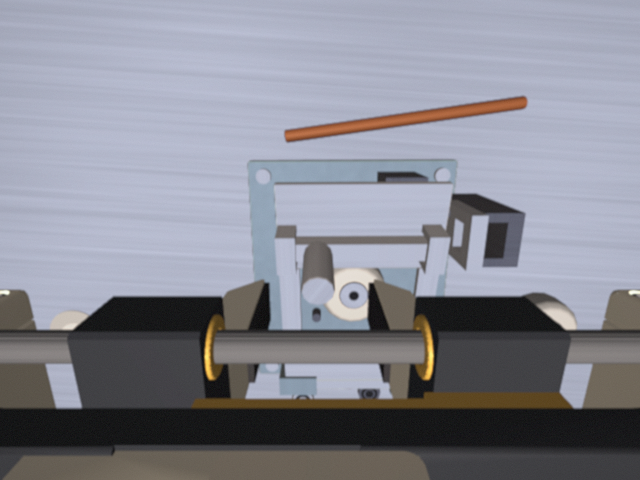

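The knob's top is at (317,290), about 2 mm further out than predicted, centred between the fingers. Lowering and gripping.

```bash
python3 -m handwheel '-0.03 -0.01 0.2 0 0 0 0;-0.03 -0.01 0.35 0 0 0 0;-0.03 -0.01 0.5 0 0 0 0;-0.03 -0.01 0.51 0 0 0 0;-0.03 -0.01 0.51 0 0 0 0'
python3 -m handwheel '0 0 0 0 0 0 -1;0 0 0 0 0 0 -1;0 0 0 0 0 0 -1;0 0 0 0 0 0 -1;0 0 0 0 0 0 -1;0 0 0 0 0 0 -1'
```

```text
time: 9.68
tool_pos: [541.4, -48.6, 106.6]
tcp_rot: [-3.141, 0.001, -3.078]
contact_force: [0.3, -0.1, 0.9]
grip_width: 46.2
finger_force: 0.0
time: 10.18
tool_pos: [541.1, -48.3, 106.1]
tcp_rot: [3.141, 0.001, -3.078]
contact_force: [0.1, 1.6, 2.2]
grip_width: 17.3
finger_force: 30.0
```

```bash
python3 -m handwheel '0.01 0 0.02 0 0 0 -1;0.02 0 0.04 0 0 0 -1;0.02 0 0.06 0 0 0 -1;0.02 0 0.06 0 0 0 -1' | grep -v -e rot -e grip
python3 -m handwheel '0 0.02 0 0 0 0 -1;0 0.04 0 0 0 0 -1;0 0.06 0 0 0 0 -1;0 0.08 0 0 0 0 -1;0 0.1 0 0 0 0 -1;0 0.11 0 0 0 0 -1;0 0.11 0 0 0 0 -1'| grep -v -e rot -e grip
```

```text
time: 10.52
tool_pos: [538.3, -48.6, 99.7]
contact_force: [-3.9, -0.1, 6.2]
finger_force: 30.0
time: 11.1
tool_pos: [537.7, -37.9, 99.9]
contact_force: [-2.9, -0.9, 4.9]
finger_force: 30.0
```

```bash
for i in 1; do python3 -m handwheel '0.02 0 0 0 0 0 -1;0.02 0.01 0 0 0 0 -1;0.02 0.015 0 0 0 0 -1;0.02 0.02 0 0 0 0 -1;0.02 0.02 0 0 0 0 -1'| grep -v -e rot -e grip; python3 -m handwheel '0 0.005 0 0 0 0 -1;0 0.01 0 0 0 0 -1;0 0.01 0 0 0 0 -1'| grep -v -e rot -e grip; python3 -m handwheel '0 0.005 0 0 0 0 -1;0 0.01 0 0 0 0 -1;0 0.01 0 0 0 0 -1'| grep -v -e rot -e grip; done
```

```text
time: 11.52
tool_pos: [537.4, -36.0, 100.1]
contact_force: [4.9, -1.3, 1.4]
finger_force: 30.0
time: 11.77
tool_pos: [537.4, -35.0, 100.1]
contact_force: [4.6, -2.1, 2.3]
finger_force: 30.0
time: 12.02
tool_pos: [537.3, -34.0, 100.1]
contact_force: [4.9, -1.8, 3.1]
finger_force: 30.0
```

```bash
python3 -m handwheel '-0.01 0.005 0 0 0 0 -1;-0.01 0.01 0 0 0 0 -1;-0.01 0.01 0 0 0 0 -1'| grep -v -e rot -e grip; python3 -m handwheel '0 0.005 0 0 0 0 -1;0 0.01 0 0 0 0 -1;0 0.01 0 0 0 0 -1'| grep -v -e rot -e grip; python3 -m handwheel '0 0.005 0 0 0 0 -1;0 0.01 0 0 0 0 -1;0 0.01 0 0 0 0 -1'| grep -v -e rot -e grip
```

```text
time: 12.27
tool_pos: [537.3, -33.5, 100.1]
contact_force: [1.9, -6.0, 4.8]
finger_force: 30.0
time: 12.52
tool_pos: [537.4, -33.4, 100.2]
contact_force: [1.7, -9.3, 4.4]
finger_force: 30.0
time: 12.77
tool_pos: [537.4, -33.3, 100.2]
contact_force: [1.9, -12.2, 4.3]
finger_force: 30.0
```

Contact with the strike at y −33.5. Easing off to light pressure and scanning down in small steps.

```bash
python3 -m handwheel '0 -0.012 0 0 0 0 -1;0 -0.012 0.005 0 0 0 -1;0.004 -0.012 0.01 0 0 0 -1'| grep -e pos -e contact
for i in 1 ; do
python3 -m handwheel '0.002 0 0.005 0 0 0 -1;0.004 0 0.01 0 0 0 -1;0.004 0 0.01 0 0 0 -1'| grep -e pos -e contact
python3 -m handwheel '0.002 0 0.005 0 0 0 -1;0.004 0 0.01 0 0 0 -1;0.004 0 0.01 0 0 0 -1'| grep -e pos -e contact
python3 -m handwheel '0.002 0 0.005 0 0 0 -1;0.004 0 0.01 0 0 0 -1;0.004 0 0.01 0 0 0 -1'| grep -e pos -e contact
done
```

```text
tool_pos: [537.2, -33.5, 99.6]
contact_force: [1.0, -7.2, 9.5]
tool_pos: [536.8, -33.5, 98.8]
contact_force: [0.1, -8.4, 8.5]
tool_pos: [536.4, -33.5, 97.8]
contact_force: [0.3, -7.4, 8.4]
tool_pos: [536.0, -33.5, 96.8]
contact_force: [1.0, -8.4, 9.1]
```

```bash
python3 -m handwheel '0.002 0 0.005 0 0 0 -1;0.004 0 0.01 0 0 0 -1;0.004 0 0.01 0 0 0 -1'| grep -e pos -e contact
python3 -m handwheel '0.002 0 0.005 0 0 0 -1;0.004 0 0.01 0 0 0 -1;0.004 0 0.01 0 0 0 -1'| grep -e pos -e contact
python3 -m handwheel '0.002 0 0.005 0 0 0 -1;0.004 0 0.01 0 0 0 -1;0.004 0 0.01 0 0 0 -1'| grep -e pos -e contact
python3 -m handwheel '0.002 0 0.005 0 0 0 -1;0.004 0 0.01 0 0 0 -1;0.004 0 0.01 0 0 0 -1'| grep -e pos -e contact
```

```text
tool_pos: [535.6, -33.5, 95.8]
contact_force: [0.4, -7.5, 8.6]
tool_pos: [535.2, -33.5, 94.8]
contact_force: [0.4, -7.3, 9.0]
tool_pos: [534.7, -33.2, 93.7]
contact_force: [0.7, -5.3, 7.9]
tool_pos: [534.1, -32.3, 92.3]
contact_force: [1.7, -2.3, 6.0]
```

The bolt has dropped into the slot at tool z ≈ 93. Sliding on.

```bash
python3 -m handwheel '0 0.005 0 0 0 0 -1;0 0.01 0 0 0 0 -1;0 0.015 0 0 0 0 -1;0 0.02 0 0 0 0 -1;0 0.02 0 0 0 0 -1'| grep -e pos -e contact
python3 -m handwheel '0 0.01 0 0 0 0 -1;0 0.02 0 0 0 0 -1;0 0.02 0 0 0 0 -1'| grep -e pos -e contact
python3 -m handwheel '0 0.01 0 0 0 0 -1;0 0.02 0 0 0 0 -1;0 0.02 0 0 0 0 -1'| grep -e pos -e contact
```

```text
tool_pos: [533.9, -30.2, 92.3]
contact_force: [1.0, -1.9, 6.8]
tool_pos: [533.8, -28.1, 92.3]
contact_force: [1.6, -0.7, 6.5]
tool_pos: [533.6, -26.1, 92.3]
contact_force: [2.0, -2.0, 6.8]
```

```bash
python3 -m handwheel '0 0.01 0 0 0 0 -1;0 0.02 0 0 0 0 -1;0 0.03 0 0 0 0 -1;0 0.04 0 0 0 0 -1;0 0.05 0 0 0 0 -1;0 0.06 0 0 0 0 -1;0 0.07 0 0 0 0 -1;0 0.07 0 0 0 0 -1'| grep -e pos -e contact
python3 -m handwheel '0 0.01 0 0 0 0 -1;0 0.02 0 0 0 0 -1;0 0.03 0 0 0 0 -1;0 0.04 0 0 0 0 -1;0 0.05 0 0 0 0 -1;0 0.06 0 0 0 0 -1;0 0.06 0 0 0 0 -1'| grep -e pos -e contact
```

```text
tool_pos: [533.2, -19.1, 92.3]
contact_force: [2.0, -1.0, 6.8]
tool_pos: [532.8, -13.1, 92.3]
contact_force: [0.9, -1.0, 7.1]
```

```bash
python3 -m handwheel '0 0.01 0 0 0 0 -1;0 0.02 0 0 0 0 -1;0 0.03 0 0 0 0 -1;0 0.04 0 0 0 0 -1;0 0.04 0 0 0 0 -1'| grep -e pos -e contact
python3 -m handwheel '0 0.005 0 0 0 0 -1;0 0.01 0 0 0 0 -1;0 0.01 0 0 0 0 -1'| grep -e pos -e contact
python3 -m handwheel '0 0.005 0 0 0 0 -1;0 0.01 0 0 0 0 -1;0 0.01 0 0 0 0 -1'| grep -e pos -e contact
python3 -m handwheel '0 0.005 0 0 0 0 -1;0 0.01 0 0 0 0 -1;0 0.01 0 0 0 0 -1'| grep -e pos -e contact
```

```text
tool_pos: [532.5, -9.1, 92.3]
contact_force: [0.1, -0.9, 6.7]
tool_pos: [532.4, -8.2, 92.3]
contact_force: [1.1, -1.4, 7.5]
tool_pos: [532.4, -7.8, 92.3]
contact_force: [1.6, -4.0, 6.7]
tool_pos: [532.5, -7.7, 92.4]
contact_force: [0.8, -7.1, 6.1]
```

Home against the end wall (25.7 mm beyond the strike contact). Easing the pressure, releasing and withdrawing.

```bash
python3 -m handwheel '0 -0.01 0 0 0 0 -1;0 -0.01 -0.005 0 0 0 -1;0 -0.01 -0.01 0 0 0 -1;0 -0.01 -0.01 0 0 0 -1'| grep -e pos -e contact
python3 -m handwheel '0 0 0 0 0 0 -0.3;0 0 0 0 0 0 -0.3;0 0 0 0 0 0 -0.3;0 0 0 0 0 0 -0.3;0 0 0 0 0 0 -0.3'
python3 -m handwheel '0 0 -0.1 0 0 0 -0.3;0 0 -0.3 0 0 0 -0.3;0 0 -0.6 0 0 0 -0.3;0 0 -0.8 0 0 0 -0.3;0 0 -0.8 0 0 0 -0.3'
python3 - <<'E'
from fit import *
p=viewer.capture('wrist');a=cv2.resize(p['frame'][120:330,200:480],(800,600),interpolation=cv2.INTER_CUBIC);save({'frame':a},'w7.png')
E
```

```text
tool_pos: [532.5, -7.7, 92.9]
contact_force: [3.0, -5.4, 2.0]
time: 18.85
tool_pos: [531.5, -6.7, 92.3]
tcp_rot: [3.141, -0.001, -3.078]
contact_force: [-0.1, -0.3, 0.3]
grip_width: 32.2
finger_force: 0.0
time: 19.27
tool_pos: [534.5, -7.3, 177.8]
tcp_rot: [-3.14, 0.008, -3.078]
contact_force: [0.3, -0.1, 0.4]
grip_width: 31.7
finger_force: 0.0
```

View pics/w7.png

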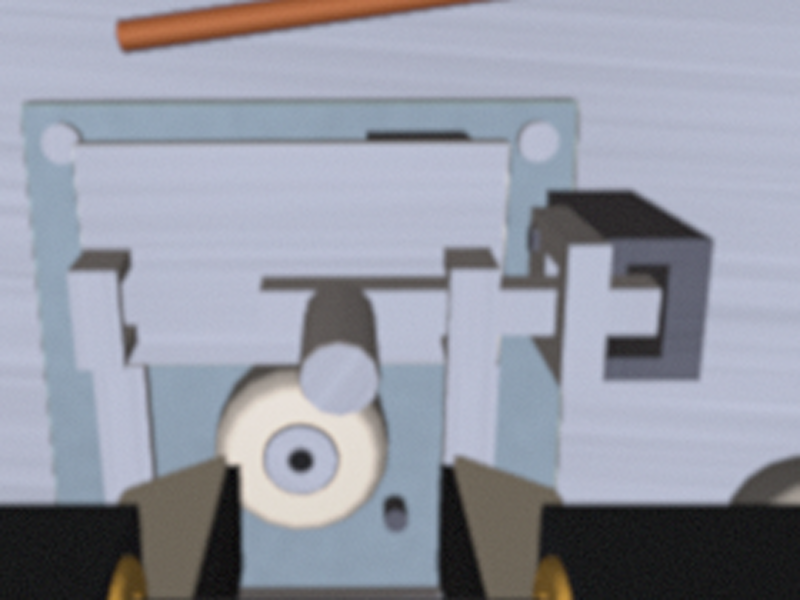

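The bolt runs through the strike into the channel, its tip at crop (660,310), very near the end wall. I'll check the tip gap numerically.

Run:
```python
from fit import *
p=viewer.capture('wrist')
q=[583,-16.5,.07,.07,1]
S=800/280
for n,k in(('tip-home',('p',130,92,17)),('tip -3mm',('p',130,89,17)),('wall z50',('b',-45,92,50)),('wall z86',('b',-45,92,86)),('strike66',('p',130,66,17)),('strike76 z86',('b',-55,76,86)),('guide39',('p',130,39,17)),('guide51',('p',130,51,19)),('base-',('b',-100,-85,10)),('base+',('b',-100,85,10)),('knob42',('p',130,12,59)),('knob39',('p',130,9,59))):
    print(n,(proj(p,model(q,k))-[200,120])*S)
```

```text
tip-home [656.23907155 318.84196409]
tip -3mm [644.23332492 318.92035227]
wall z50 [624.07613444 319.7109169 ]
wall z86 [661.52083817 359.73148554]
strike66 [552.22787747 319.52107625]
strike76 z86 [599.09400884 321.10401584]
guide39 [444.30857131 320.22570534]
guide51 [493.33888298 322.65238808]
base- [ 13.53985016 111.11333202]
base+ [579.63840089 106.93205506]
knob42 [335.74136544 388.13553359]
knob39 [321.68276447 388.22351023]
```

```bash
python3 -c "
from plant import bot
print(bot.close_job())"
```

```text
the job is handed in; nothing more can be done
None
```

I handed the job in with the plate bolted down and the gripper clear. The bolt tip is home against the keeper's end wall by feel and in the last picture, and tool forces stayed around 12 N or less, but the hand-in returned no verdict.

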